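# Bolt the blade box shut

## Robot

A 6-joint arm with a two-finger parallel gripper is mounted at the origin on the work surface. World frame = base frame: x ahead of the robot, y to its left, z up, the work surface at z = 0. Lengths are in m, angles in degrees, forces in N, time in s.
With the tool pointing down it reaches from about 0.375 to 0.9 m from the base axis. Payload 3.1 kg.
Tool frame: the origin (TCP) lies between the finger pads; the fingertips stand 22 mm ahead of it and the grasp point (between the pads) lies 3 mm ahead of it; y points along the fingers, x is the direction in which the jaws open and shut, and the axes are right-handed (so a half turn about y gives the same grasp; the last joint's range is limited). The gripper opens to 87 mm and grips with 3 to 60 N. Pads are 19 mm wide; open, the fingers measure 117 mm over their backs; the gripper's body (75 mm by 190 mm) begins 51 mm behind the grasp point.
Start: joints at [-80.014, 30.224, 82.088, -0, 67.689, -10.227], TCP at [0.216, -0.586, 0.245] pointing down, gripper open.
Joint ranges: [-176.69, 176.69], [-43.24, 126.21], [12.49, 139.97], [-82, 262], [0, 151.66], [-163.58, 163.58]. Speed limits (degrees/s): [159.86, 159.86, 180, 180, 180, 180].

## Interface

Orientations are given as a 3x3 rotation matrix whose columns are the frame's x, y, z axes.
In Python, from rig import bot, imaging, workorder gives the robot as it stands. The module is installed in compiled form; this text tells all that it offers.
- The arm moves only by the tool drive_tool, never from a script. Its argument "commands" is a list of rows, each an object of numbers: "dx", "dy", "dz": the shift along the tool's x, y, z normalised to -1 to 1, where 1 is 4 cm; "wx", "wy", "wz": the turn, a rotation vector about the tool's x, y, z normalised to -1 to 1, where 1 is pi/2 rad; "grip": the finger opening in mm, from 0 to 87. In form: [{"dx": .., "dy": .., "dz": .., "wx": .., "wy": .., "wz": .., "grip": ..}, ...]. A call has 1 to 8 rows; each row shifts and turns the commanded pose from where the row before left it, along the tool's axes as they then stand; what a row does not reach is not made up. A row lasts 1/8 s, in which the tool goes at most 62.5 mm and 10.7 degrees, less where a joint would pass 70% of its speed; a pose out of reach is approached as far as the arm can. A call with a number of a shift or a turn outside -1 to 1 is refused whole. A call with a gripper value outside its range is refused whole. The fingers move at their own pace and stop on an object; the grip force is fixed at half the most. Time passes only in rows, so rows that do not move let the fingers close. It gives the time, the measured TCP pose, the force and the opening at its end, in the units of the state.
- bot.read_state(): the state, without advancing time (a new reading comes with each control period).
- imaging.capture(name): name is "side" or "top"; returns (picture, depth): 420x560x3 uint8, red, green, blue; 420x560 float32, m along the optical axis (not along the pixel's ray), 0 where there is no reading.
- imaging.get_calibration(name): a dict with "mtx" (3x3 intrinsics, pixels), "world_to_cam" (4x4, takes a point from world to camera coordinates). Camera axes: x right, y down, z forward; pixel columns grow to the right and rows downward; lengths in m; the calibration is good to about 2 mm. A picture is of the moment at which its call begins. get_calibration takes no time and is no camera call.
- workorder.hand_in(): hands the job in, once; it reports no verdict.
The state is a dict: "time_s": time; "joint_positions": joint angles; "qvel": joint speeds; "tau": joint torques, N m; "position": TCP position; "tcp_rot": TCP orientation; "force": force on the tool from outside, world axes, zero at the start; "moment": the same for the moment, N m; "opening": opening from 0.0 (shut) to 1.0 (fully open).
Only numpy, scipy, OpenCV 4.12 (cv2) and the standard library are available. Lean on these libraries where they do the work, as an engineer would, in place of code of your own. Each camera call takes 0.05 s, during which the arm holds its last target. There are 200 camera calls.

## Task

Lock the green blade box: press the spring safety catch on its lid down with one fingertip and, keeping it down, push the bolt by its upright handle with the other fingertip until it is fully home in the keeper; only then let the catch spring up again. Do not grip or lift anything, and leave the things lying on and around the box where they are.

Things in the scene. Friction and masses are not known exactly. Their poses are not given: they have to be found in the camera images.
- chest: flat green steel blade box, 220 (x) x 280 (y) x 55 mm, fixed to the bench. Origin: centre of its underside, z up, lid top at z = 55 mm. On the lid catch (x = -25 mm) and bolt (x = +25 mm) lie side by side along y; the bolt is shot towards +y. Lid fittings beside them stand up to 22 mm above the lid: straps over the bolt at y = -80 and 58 mm, catch end posts at y = -86 and 46 mm
- catch_top (a point): centre of the top of the spring safety catch, a dark ribbed steel bar 24 mm wide (box x), 120 mm long (box y): a fingertip holding it down can slide along it. In the box frame x = -25, y = -20 mm; 34 mm above the lid when up, 26 mm when fully down. It goes straight down, level, wherever along it one presses
- catch (a joint): how far the catch is pressed, m: 0 up, 0.008 fully down on its stop. Spring force about 4 N at the top, 8.5 N at the bottom. Its two side teeth block the bolt's side lug; pressed 0.0055 or deeper the bolt is free. Let up halfway, it traps the bolt there; with the bolt home and the finger gone it springs up and locks it
- bolt_handle (a point): centre of the top of the bolt's upright handle, a steel plate 34 mm wide (box x), 10 mm thick (box y), top 56 mm and lower edge 26 mm above the lid. At box x = 25, y = -20 mm when drawn, y = +20 mm when home; push its -y face. The round bolt under it is 12 mm thick, its top 16 mm above the lid: a fingertip level with the pressed catch clears it
- bolt (a joint): how far the bolt is shot, m: 0 = drawn, 0.040 = fully home against its stop. It slides with about 2.5 N of friction and stays where it is left; with the catch up it has only about 2.5 mm of play
- keeper (a point): centre of the keeper that takes the bolt's end, a steel bridge 34 x 26 mm, 19 mm high, on the box's rim; box x = 25, y = 98 mm; the point lies 10 mm above the lid, on the bolt's line
- spool: black thread spool, 40 mm wide, 52 mm tall, standing on the lid; origin at the centre of its underside. A bystander
- tin: flat round brass tin, 51 mm wide, 23 mm tall, on the lid; origin at the centre of its underside. A bystander
- wax: brown wax block 30 x 45 x 18 mm on the lid; origin at the centre of its underside. A bystander
- awl: awl lying on the bench beside the box, 141 mm long, dark wooden handle 27 mm thick; origin under the front end of the handle, x towards the point. A bystander
- pliers: pliers lying on the bench beside the box, 165 mm long, 12 mm high; origin under the pivot, x towards the jaws. A bystander
- mallet: mallet lying on the bench, 220 mm long, 52 mm high, white head 85 mm long; origin under the head's centre, x away from the handle. A bystander
- glue: white glue bottle standing on the bench, 52 mm wide, 130 mm tall; origin at the centre of its underside. A bystander

How it is judged (in metres and radians):
On the way, in this order (a step that is already met when the one before it is completed fails the run):
1. a finger holds the catch down while the bolt is still drawn (value of joint catch above 0.005 m and contact force between the fingers and catch above 0.5 N and value of joint bolt below 0.004 m), for 0.1 s.
2. one fingertip keeps the catch down while the other pushes the bolt along (value of joint catch above 0.005 m and contact force between the fingers and catch above 0.5 N and contact force between the fingers and bolt above 0.3 N and value of joint bolt above 0.01 m), for 0.05 s.
3. the bolt is home with the catch still held down (value of joint catch above 0.005 m and contact force between the fingers and catch above 0.5 N and value of joint bolt above 0.037 m), for 0.1 s.
At the end, for the whole second after the job is handed in: The bolt is home in the keeper (shot at least 36 of 40 mm), the catch has sprung back up (less than 2 mm down), and every bystander lies within 20 mm of where it was (value of joint bolt above 0.036 m and value of joint catch below 0.002 m and distance of each of spool, tin, wax, awl, pliers, mallet, glue from where it was at the start of the episode below 0.02 m); the robot touches nothing.
It fails at once if the catch came up, or the bolt was forced, with the bolt halfway (value of joint bolt between 0.006 and 0.034 m and value of joint catch below 0.003 m).
It fails at once if a bystander was pushed, knocked over or lifted more than 20 mm from its place (distance of any of spool, tin, wax, awl, pliers, mallet, glue from where it was at the start of the episode above 0.02 m).
It fails at once if a standing thing was tipped over (angle between any of spool, tin, wax, glue's own z axis and vertical above 0.6 rad).
It also fails if it takes over 42 s, if anything falls off the work surface, if the arm or the gripper's body presses on something with over 40 N, if the wrist force passes 120 N, or if a joint passes its speed limit or range.

## Working session

There is one attempt and no reset: what is moved stays moved. The work goes in short steps, Python scripts to look and compute and a tool call to move; the robot and the scene stay as the last step left them, time stands still between calls to the robot, and variables do not carry over. Pictures are saved under pics/ and viewed, on a budget of 10 in all, crops included, one or two more only if the job needs it, and the job is handed in when it is done.

Besides the shell and the picture viewer there is one more tool, called after "Request:" as a command line: name --argument value ..., lists and objects as JSON in quotes. drive_tool: Moves the arm, as the interface text tells. Its arguments: {"type":"object","properties":{"commands":{"type":"array"}},"required":["commands"]}

```bash
mkdir -p pics; python3 - <<'E'
from rig import bot, imaging
import cv2, numpy as np
for n in("top","side"):
    p,d=imaging.capture(n); c=imaging.get_calibration(n)
    np.savez(f"{n}0.npz",p=p,d=d,K=c["mtx"],T=c["world_to_cam"])
    cv2.imwrite(f"pics/{n}0.png",p[:,:,::-1]); print(n,c["mtx"].round(1).tolist(),c["world_to_cam"].round(3).tolist())
s=bot.read_state(); print({k:np.round(v,3).tolist() for k,v in s.items()})
E
```

```text
top [[395.1, 0.0, 279.1], [0.0, 395.1, 206.7], [0.0, 0.0, 1.0]] [[0.016, -1.0, -0.009, -0.006], [-0.998, -0.015, -0.064, 0.559], [0.064, 0.01, -0.998, 1.481], [0.0, 0.0, 0.0, 1.0]]
side [[423.9, 0.0, 281.6], [0.0, 423.9, 207.2], [0.0, 0.0, 1.0]] [[-0.94, -0.341, 0.004, 0.529], [-0.262, 0.713, -0.651, 0.236], [0.219, -0.613, -0.759, 1.104], [0.0, 0.0, 0.0, 1.0]]
{'time_s': 0.1, 'joint_positions': [-80.013, 30.272, 82.149, 0.0, 67.69, -10.227], 'qvel': [0.021, -0.218, -0.176, 0.021, 0.036, -0.039], 'tau': [-0.0, -44.099, -17.715, 0.064, 0.053, -0.0], 'position': [0.216, -0.586, 0.244], 'tcp_rot': [[0.346, -0.0, 0.938], [-0.938, 0.002, 0.346], [-0.002, -1.0, 0.0]], 'force': [0.278, -0.399, -0.541], 'moment': [-0.041, -0.017, 0.06], 'opening': 1.0}
```

View pics/top0.png

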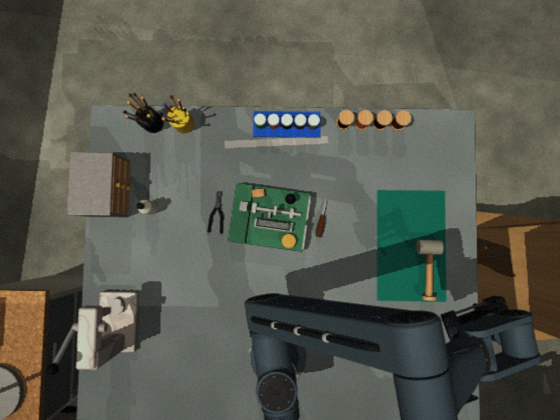

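View pics/side0.png

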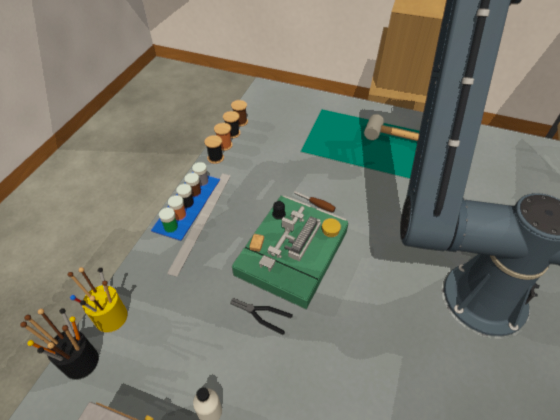

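The top view shows the box around (272,217), with the keeper at about (243,205), so box +y points image-left (world +y). The spool is at about (291,198), the tin at (289,241) and the wax at (258,192). The side view agrees with this. Next I'll measure the box.

```bash
cat > h.py <<'E'
import numpy as np, cv2
def load(f): return np.load(f)
def cloud(v):
    d=v["d"]; K=v["K"]; T=v["T"]; r,c=np.mgrid[:420,:560]
    P=np.stack([(c-K[0,2])/K[0,0]*d,(r-K[1,2])/K[1,1]*d,d],-1)
    return (P-T[:3,3])@T[:3,:3]
def ray(v,uv,z):
    K=v["K"];T=v["T"];R=T[:3,:3];o=-R.T@T[:3,3]
    uv=np.atleast_2d(uv).astype(float)
    D=np.c_[(uv[:,0]-K[0,2])/K[0,0],(uv[:,1]-K[1,2])/K[1,1],np.ones(len(uv))]@R
    return o+D*((z-o[2])/D[:,2])[:,None]
def boxpose(v,roi):
    p=v["p"];W=cloud(v)
    hsv=cv2.cvtColor(p,cv2.COLOR_RGB2HSV)
    g=(hsv[...,0]>55)&(hsv[...,0]<90)&(hsv[...,1]>90)
    m=np.zeros(g.shape,np.uint8);x0,y0,x1,y1=roi
    m[y0:y1,x0:x1]=(g&(W[...,2]>.045)&(W[...,2]<.062))[y0:y1,x0:x1]
    m=cv2.morphologyEx(m,cv2.MORPH_CLOSE,np.ones((5,5)))
    c=max(cv2.findContours(m,cv2.RETR_EXTERNAL,cv2.CHAIN_APPROX_NONE)[0],key=cv2.contourArea)[:,0]
    Q=ray(v,c,.055)[:,:2]
    ce,sz,a=cv2.minAreaRect((Q*1000).astype(np.float32))
    return np.array(ce),sz,a,np.median(W[m>0][:,2])
E
python3 - <<'E'
from h import *
for n,roi in(("top",(220,170,325,265)),("side",(220,185,360,310))):
    v=load(n+"0.npz"); ce,sz,a,z=boxpose(v,roi); print(n,ce.round(1),np.round(sz,1),round(a,2),z)
    W=cloud(v); x0,y0,x1,y1=roi; M=W[y0:y1,x0:x1].reshape(-1,3)
    th=np.radians(a if abs(a)<45 else a-90); c,s=np.cos(th),np.sin(th)
    L=(M[:,:2]*1000-ce)@np.array([[c,-s],[s,c]]); h=M[:,2]*1000-55
    print('yaw',np.degrees(th))
    for nm,lo,hi,xx,yy in (("handle",40,70,(5,45),(-50,20)),("catch",28,38,(-45,-5),(-95,55)),("spool",42,60,(0,110),(-140,-40)),("tin",18,28,(-110,-40),(-140,20)),("wax",12,24,(50,110),(0,140)),("keeper",14,24,(0,60),(80,120))):
        k=(h>lo)&(h<hi)&(L[:,0]>xx[0])&(L[:,0]<xx[1])&(L[:,1]>yy[0])&(L[:,1]<yy[1])
        if k.sum(): print(nm,k.sum(),L[k].mean(0).round(1),L[k].min(0).round(1),L[k].max(0).round(1),np.median(h[k]).round(1))
v=load("top0.npz");w=load("side0.npz")
cv2.imwrite("pics/c0.png",np.hstack([cv2.resize(v["p"][170:265,220:325,::-1],(400,400),interpolation=2),cv2.resize(w["p"][185:310,225:350,::-1],(400,400),interpolation=2)]))
E
```

```text
top [519.5  38.8] [276.  217.2] 82.54 0.05462799723624906
yaw -7.4595794677734375
handle 26 [ 25.4 -20.2] [  9.9 -25. ] [ 42.2 -15.4] 55.7
catch 193 [-24.3 -21.4] [-36.2 -79.3] [-12.4  38.3] 33.6
spool 52 [ 77.7 -68.5] [ 64.9 -84.4] [ 91.  -55.4] 48.3
tin 143 [-74.5 -83.5] [ -99.8 -108.2] [-41.4 -32.6] 22.7
wax 90 [82.  52.9] [65.5 29.1] [100.6  75.4] 17.8
keeper 60 [25.5 97.7] [ 8.3 84.7] [ 42.3 110.7] 19.0
side [515.5  46.9] [281.5 217.7] 82.86 0.05476339529644955
yaw -7.139762878417969
handle 78 [ 26.6 -23.2] [ 10.7 -30. ] [ 43.  -18.8] 53.6
catch 331 [-23.  -21.5] [-34.4 -85.7] [-9.6 35.5] 33.7
spool 71 [ 79. -70.] [ 66.4 -83.4] [ 94.6 -57.8] 48.0
tin 222 [-74.  -86.8] [ -98.7 -114.4] [-47.5 -62.2] 22.7
wax 162 [83.2 49. ] [66.3 24.4] [102.6  72.7] 17.9
keeper 115 [28.4 93.1] [11.3 80.2] [ 45.7 105.4] 18.8
```

View pics/c0.png

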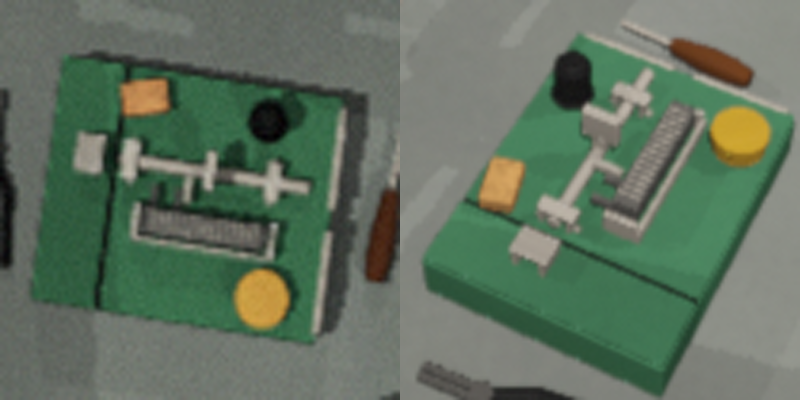

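Top view: the lid rectangle and the handle, catch and keeper offsets all match the nominal values within about 1 mm. The side view is 3–4 mm off in y. I'll use a box centre of about (0.519, 0.040) and a yaw of −7.4°. First I turn the tool 62.4° so the jaws open along box x, and close the fingers to 35 mm (finger centres 50 mm apart).

Request:
drive_tool --commands '[{"wy": -0.115,"grip": 35},{"wy": -0.115,"grip": 35},{"wy": -0.115,"grip": 35},{"wy": -0.115,"grip": 35},{"wy": -0.115,"grip": 35},{"wy": -0.115,"grip": 35},{"grip": 35}]'

```text
schema error: expected keys dx, dy, dz, wx, wy, wz, grip
```

```bash
cat >> h.py <<'E'
C=np.array([.519,.040]);A=np.radians(-7.4);RB=np.array([[np.cos(A),-np.sin(A)],[np.sin(A),np.cos(A)]])
def rel(s):
    p=np.array(s["position"]);R=np.array(s["tcp_rot"])
    print("t",round(float(s["time_s"]),2),"box xy mm",((p[:2]-C)@RB*1000).round(1),"tip above lid",round((p[2]-.022-.055)*1000,1),
     "xaxis yaw",np.degrees(np.arctan2(R[1,0],R[0,0])).round(2),"ydown",R[:,1].round(3),"F",np.round(s["force"],2),"op",round(float(s["opening"])*87,1),"q",np.round(s["joint_positions"],0))
    print("to go in tool xz to (0,-50):",R.T@np.r_[C+RB@[0,-.05]-p[:2],0]/.04)
E
python3 -c "
from h import *; from rig import bot; rel(bot.read_state())"
```

```text
t 0.1 box xy mm [-220.  -659.7] tip above lid 166.7 xaxis yaw -69.79 ydown [-0.     0.002 -1.   ] F [ 0.28 -0.4  -0.54] op 87.0 q [-80.  30.  82.   0.  68. -10.]
to go in tool xz to (0,-50): [-10.95718544   0.02519423  11.93828187]
```

Request:
drive_tool --commands '[{"dx": 0,"dy": 0,"dz": 0,"wx": 0,"wy": -0.115,"wz": 0,"grip": 35},{"dx": 0,"dy": 0,"dz": 0,"wx": 0,"wy": -0.115,"wz": 0,"grip": 35},{"dx": 0,"dy": 0,"dz": 0,"wx": 0,"wy": -0.115,"wz": 0,"grip": 35},{"dx": 0,"dy": 0,"dz": 0,"wx": 0,"wy": -0.115,"wz": 0,"grip": 35},{"dx": 0,"dy": 0,"dz": 0,"wx": 0,"wy": -0.115,"wz": 0,"grip": 35},{"dx": 0,"dy": 0,"dz": 0,"wx": 0,"wy": -0.115,"wz": 0,"grip": 35},{"dx": 0,"dy": 0,"dz": 0,"wx": 0,"wy": 0,"wz": 0,"grip": 35}]'

```text
time_s: 0.98
position: [0.2159, -0.5861, 0.244]
tcp_rot: [[0.991, -0.0, 0.136], [-0.136, 0.001, 0.991], [-0.0, -1.0, 0.001]]
force: [0.2, 0.2, 0.2]
opening: 0.413
```

```bash
python3 -c "
from h import *; from rig import bot; rel(bot.read_state())"
```

```text
t 0.97 box xy mm [-219.9 -660. ] tip above lid 167.0 xaxis yaw -7.81 ydown [-0.     0.001 -1.   ] F [0.16 0.21 0.22] op 35.9 q [-80.  30.  82.   0.  68. -72.]
to go in tool xz to (0,-50): [5.38850730e+00 1.44632177e-02 1.52882889e+01]
```

Request:
drive_tool --commands '[{"dx": 0.34,"dy": 0,"dz": 0.95,"wx": 0,"wy": -0.005,"wz": 0,"grip": 35},{"dx": 0.34,"dy": 0,"dz": 0.95,"wx": 0,"wy": 0,"wz": 0,"grip": 35},{"dx": 0.34,"dy": 0,"dz": 0.95,"wx": 0,"wy": 0,"wz": 0,"grip": 35},{"dx": 0.34,"dy": 0,"dz": 0.95,"wx": 0,"wy": 0,"wz": 0,"grip": 35},{"dx": 0.34,"dy": 0,"dz": 0.95,"wx": 0,"wy": 0,"wz": 0,"grip": 35},{"dx": 0.34,"dy": 0,"dz": 0.95,"wx": 0,"wy": 0,"wz": 0,"grip": 35},{"dx": 0.34,"dy": 0,"dz": 0.95,"wx": 0,"wy": 0,"wz": 0,"grip": 35},{"dx": 0.34,"dy": 0,"dz": 0.95,"wx": 0,"wy": 0,"wz": 0,"grip": 35}]'

```text
time_s: 1.98
position: [0.3629, -0.2975, 0.2446]
tcp_rot: [[0.992, 0.0, 0.13], [-0.13, 0.0, 0.992], [0.0, -1.0, 0.0]]
force: [-0.1, -0.8, 0.2]
opening: 0.4
```

Request:
drive_tool --commands '[{"dx": 0.34,"dy": 0,"dz": 0.95,"wx": 0,"wy": 0,"wz": 0,"grip": 35},{"dx": 0.34,"dy": 0,"dz": 0.95,"wx": 0,"wy": 0,"wz": 0,"grip": 35},{"dx": 0.34,"dy": 0,"dz": 0.95,"wx": 0,"wy": 0,"wz": 0,"grip": 35},{"dx": 0.34,"dy": 0,"dz": 0.95,"wx": 0,"wy": 0,"wz": 0,"grip": 35},{"dx": 0.34,"dy": 0,"dz": 0.95,"wx": 0,"wy": 0,"wz": 0,"grip": 35},{"dx": 0.34,"dy": 0,"dz": 0.95,"wx": 0,"wy": 0,"wz": 0,"grip": 35},{"dx": 0.34,"dy": 0,"dz": 0.9,"wx": 0,"wy": 0,"wz": 0,"grip": 35},{"dx": 0,"dy": 0,"dz": 0,"wx": 0,"wy": 0,"wz": 0,"grip": 35}]'

```text
time_s: 2.98
position: [0.4908, -0.0469, 0.2445]
tcp_rot: [[0.992, 0.0, 0.125], [-0.125, 0.0, 0.992], [0.0, -1.0, 0.0]]
force: [-0.0, -0.2, 0.5]
opening: 0.401
```

```bash
python3 -c "
from h import *; from rig import bot; rel(bot.read_state())"
```

```text
t 2.98 box xy mm [-16.7 -89.8] tip above lid 167.5 xaxis yaw -7.18 ydown [ 0.  0. -1.] F [-0.01 -0.18  0.49] op 34.9 q [-18.  20. 101.   0.  59. -11.]
to go in tool xz to (0,-50): [4.22621516e-01 4.30975955e-04 9.92691959e-01]
```

Request:
drive_tool --commands '[{"dx": 0.42,"dy": 0,"dz": 0.99,"wx": 0,"wy": 0.002,"wz": 0,"grip": 35},{"dx": 0,"dy": 0,"dz": 0,"wx": 0,"wy": 0,"wz": 0,"grip": 35},{"dx": 0,"dy": 0.8,"dz": 0,"wx": 0,"wy": 0,"wz": 0,"grip": 35},{"dx": 0,"dy": 0.8,"dz": 0,"wx": 0,"wy": 0,"wz": 0,"grip": 35},{"dx": 0,"dy": 0.8,"dz": 0,"wx": 0,"wy": 0,"wz": 0,"grip": 35},{"dx": 0,"dy": 0.55,"dz": 0,"wx": 0,"wy": 0,"wz": 0,"grip": 35},{"dx": 0,"dy": 0,"dz": 0,"wx": 0,"wy": 0,"wz": 0,"grip": 35}]'

```text
time_s: 3.85
position: [0.51, -0.0126, 0.1252]
tcp_rot: [[0.991, -0.005, 0.131], [-0.131, 0.001, 0.991], [-0.005, -1.0, 0.0]]
force: [-0.4, -0.6, 1.4]
opening: 0.401
```

```bash
python3 - <<'E'
from h import *; from rig import bot,imaging; rel(bot.read_state())
ims=[]
for n,(x0,y0,x1,y1) in(("top",(220,150,340,270)),("side",(220,160,360,300))):
    p,d=imaging.capture(n); c=imaging.get_calibration(n)
    np.savez(f"{n}1.npz",p=p,d=d,K=c["mtx"],T=c["world_to_cam"])
    ims.append(cv2.resize(p[y0:y1,x0:x1,::-1],(400,400),interpolation=2))
cv2.imwrite("pics/c1.png",np.hstack(ims))
E
```

```text
t 3.85 box xy mm [ -2.2 -53.4] tip above lid 48.2 xaxis yaw -7.55 ydown [-0.005  0.001 -1.   ] F [-0.41 -0.58  1.37] op 34.9 q [-14.  32. 104.  -0.  44.  -6.]
to go in tool xz to (0,-50): [ 0.05384584 -0.00025694  0.08432396]
```

View pics/c1.png

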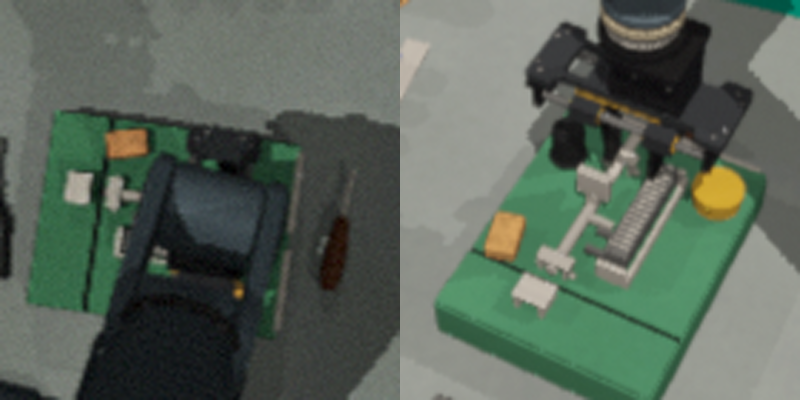

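Side crop: one finger is over the rear part of the catch at about (650,170). The other is behind the handle at about (605,130), clear of the spool and tin. I'll lower to just above the catch.

Request:
drive_tool --commands '[{"dx": 0.05,"dy": 0.1,"dz": 0.08,"wx": 0,"wy": 0,"wz": 0,"grip": 35},{"dx": 0,"dy": 0.15,"dz": 0,"wx": 0,"wy": 0,"wz": 0,"grip": 35},{"dx": 0,"dy": 0,"dz": 0,"wx": 0,"wy": 0,"wz": 0,"grip": 35},{"dx": 0,"dy": 0,"dz": 0,"wx": 0,"wy": 0,"wz": 0,"grip": 35}]'

```text
time_s: 4.45
position: [0.5142, -0.0087, 0.1166]
tcp_rot: [[0.992, 0.0, 0.129], [-0.129, -0.0, 0.992], [0.0, -1.0, -0.0]]
force: [0.4, -0.5, -0.2]
opening: 0.401
```

```bash
python3 -c "
from h import *; from rig import bot; rel(bot.read_state())"
```

```text
t 4.45 box xy mm [  1.5 -48.9] tip above lid 39.6 xaxis yaw -7.4 ydown [ 0. -0. -1.] F [ 0.38 -0.48 -0.22] op 34.9 q [-13.  33. 104.  -0.  42.  -6.]
to go in tool xz to (0,-50): [-3.81571044e-02 -1.18127849e-06 -2.83548358e-02]
```

Request:
drive_tool --commands '[{"dx": -0.03,"dy": 0.1,"dz": 0,"wx": 0,"wy": 0,"wz": 0,"grip": 35},{"dx": 0,"dy": 0,"dz": 0,"wx": 0,"wy": 0,"wz": 0,"grip": 35},{"dx": 0,"dy": 0,"dz": 0,"wx": 0,"wy": 0,"wz": 0,"grip": 35}]'

```text
time_s: 4.82
position: [0.513, -0.0086, 0.1125]
tcp_rot: [[0.992, -0.0, 0.129], [-0.129, 0.0, 0.992], [-0.0, -1.0, 0.0]]
force: [0.9, 0.3, 0.0]
opening: 0.401
```

Request:
drive_tool --commands '[{"dx": 0,"dy": 0.1,"dz": 0,"wx": 0,"wy": 0,"wz": 0,"grip": 35},{"dx": 0,"dy": 0,"dz": 0,"wx": 0,"wy": 0,"wz": 0,"grip": 35},{"dx": 0,"dy": 0,"dz": 0,"wx": 0,"wy": 0,"wz": 0,"grip": 35}]'

```text
time_s: 5.2
position: [0.5134, -0.0087, 0.1089]
tcp_rot: [[0.992, 0.001, 0.129], [-0.129, -0.0, 0.992], [0.001, -1.0, -0.0]]
force: [-0.1, 0.1, 4.8]
opening: 0.409
```

Request:
drive_tool --commands '[{"dx": 0,"dy": 0.05,"dz": 0,"wx": 0,"wy": 0,"wz": 0,"grip": 35},{"dx": 0,"dy": 0,"dz": 0,"wx": 0,"wy": 0,"wz": 0,"grip": 35},{"dx": 0,"dy": 0,"dz": 0,"wx": 0,"wy": 0,"wz": 0,"grip": 35}]'

```text
time_s: 5.58
position: [0.5133, -0.0087, 0.1068]
tcp_rot: [[0.992, 0.001, 0.129], [-0.129, -0.0, 0.992], [0.001, -1.0, -0.0]]
force: [-1.5, -0.0, 5.0]
opening: 0.4
```

Contact came at the expected height and the force matches the spring. I'll keep pressing towards the stop.

Request:
drive_tool --commands '[{"dx": 0,"dy": 0.07,"dz": 0,"wx": 0,"wy": 0,"wz": 0,"grip": 35},{"dx": 0,"dy": 0,"dz": 0,"wx": 0,"wy": 0,"wz": 0,"grip": 35},{"dx": 0,"dy": 0,"dz": 0,"wx": 0,"wy": 0,"wz": 0,"grip": 35}]'

```text
time_s: 5.95
position: [0.5133, -0.0087, 0.1041]
tcp_rot: [[0.992, 0.001, 0.129], [-0.129, -0.0, 0.992], [0.001, -1.0, -0.0]]
force: [-0.1, 0.3, 7.6]
opening: 0.401
```

Request:
drive_tool --commands '[{"dx": 0,"dy": 0.04,"dz": 0,"wx": 0,"wy": 0,"wz": 0,"grip": 35},{"dx": 0,"dy": 0,"dz": 0,"wx": 0,"wy": 0,"wz": 0,"grip": 35},{"dx": 0,"dy": 0,"dz": 0,"wx": 0,"wy": 0,"wz": 0,"grip": 35}]'

```text
time_s: 6.32
position: [0.5134, -0.0087, 0.1032]
tcp_rot: [[0.992, 0.001, 0.129], [-0.129, -0.0, 0.992], [0.001, -1.0, -0.0]]
force: [-1.7, 0.1, 11.3]
opening: 0.399
```

The catch is on its stop: the force jumped to 11.3 N at the expected height. Now I push along box +y.

Request:
drive_tool --commands '[{"dx": 0,"dy": 0.01,"dz": 0.1,"wx": 0,"wy": 0,"wz": 0,"grip": 35},{"dx": 0,"dy": 0,"dz": 0.1,"wx": 0,"wy": 0,"wz": 0,"grip": 35},{"dx": 0,"dy": 0,"dz": 0.1,"wx": 0,"wy": 0,"wz": 0,"grip": 35},{"dx": 0,"dy": 0,"dz": 0,"wx": 0,"wy": 0,"wz": 0,"grip": 35}]'

```text
time_s: 6.82
position: [0.5163, 0.0009, 0.1033]
tcp_rot: [[0.992, 0.004, 0.126], [-0.126, -0.005, 0.992], [0.004, -1.0, -0.004]]
force: [-1.4, -8.3, 12.2]
opening: 0.403
```

Request:
drive_tool --commands '[{"dx": 0,"dy": 0,"dz": 0.1,"wx": 0,"wy": 0,"wz": 0,"grip": 35},{"dx": 0,"dy": 0,"dz": 0.1,"wx": 0,"wy": 0,"wz": 0,"grip": 35},{"dx": 0,"dy": 0,"dz": 0,"wx": 0,"wy": 0,"wz": 0,"grip": 35}]'

```text
time_s: 7.2
position: [0.5175, 0.0084, 0.1033]
tcp_rot: [[0.992, 0.004, 0.126], [-0.126, -0.005, 0.992], [0.005, -1.0, -0.005]]
force: [-0.6, -9.1, 12.8]
opening: 0.399
```

Request:
drive_tool --commands '[{"dx": 0,"dy": 0,"dz": 0.1,"wx": 0,"wy": 0,"wz": 0,"grip": 35},{"dx": 0,"dy": 0,"dz": 0.1,"wx": 0,"wy": 0,"wz": 0,"grip": 35},{"dx": 0,"dy": 0,"dz": 0,"wx": 0,"wy": 0,"wz": 0,"grip": 35}]'

```text
time_s: 7.58
position: [0.5185, 0.0162, 0.1033]
tcp_rot: [[0.992, 0.004, 0.126], [-0.126, -0.005, 0.992], [0.005, -1.0, -0.005]]
force: [-0.6, -10.0, 12.7]
opening: 0.403
```

```bash
python3 - <<'E'
from h import *; from rig import bot,imaging; rel(bot.read_state())
p,d=imaging.capture("side")
cv2.imwrite("pics/c2.png",cv2.resize(p[180:300,230:350,::-1],(600,600),interpolation=2))
E
```

```text
t 7.58 box xy mm [  2.5 -23.7] tip above lid 26.3 xaxis yaw -7.22 ydown [ 0.004 -0.005 -1.   ] F [ -0.58 -10.05  12.75] op 35.0 q [-10.  35. 104.  -0.  41.  -3.]
to go in tool xz to (0,-50): [-0.06534409  0.00294587 -0.65850536]
```

View pics/c2.png

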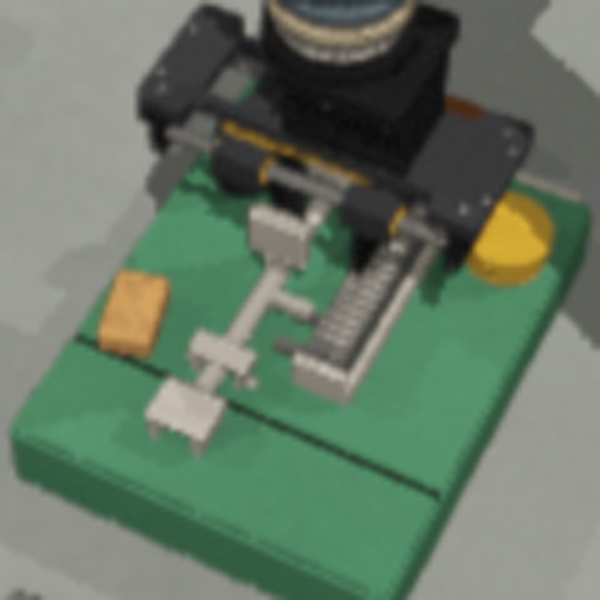

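Side crop: the catch is down. The handle at about (280,235) is pushed and the bolt end at about (245,382) shows past the strap, so the bolt is moving freely. The tin and wax are undisturbed. I'll continue.

Request:
drive_tool --commands '[{"dx": 0,"dy": 0,"dz": 0.1,"wx": 0,"wy": 0,"wz": 0,"grip": 35},{"dx": 0,"dy": 0,"dz": 0.1,"wx": 0,"wy": 0,"wz": 0,"grip": 35},{"dx": 0,"dy": 0,"dz": 0.1,"wx": 0,"wy": 0,"wz": 0,"grip": 35},{"dx": 0,"dy": 0,"dz": 0.1,"wx": 0,"wy": 0,"wz": 0,"grip": 35},{"dx": 0,"dy": 0,"dz": 0.1,"wx": 0,"wy": 0,"wz": 0,"grip": 35},{"dx": 0,"dy": 0,"dz": 0,"wx": 0,"wy": 0,"wz": 0,"grip": 35}]'

```text
time_s: 8.38
position: [0.521, 0.0361, 0.1033]
tcp_rot: [[0.992, 0.004, 0.126], [-0.126, -0.005, 0.992], [0.004, -1.0, -0.005]]
force: [-0.8, -10.5, 13.2]
opening: 0.404
```

Request:
drive_tool --commands '[{"dx": 0,"dy": 0,"dz": 0.1,"wx": 0,"wy": 0,"wz": 0,"grip": 35},{"dx": 0,"dy": 0,"dz": 0.1,"wx": 0,"wy": 0,"wz": 0,"grip": 35},{"dx": 0,"dy": 0,"dz": 0,"wx": 0,"wy": 0,"wz": 0,"grip": 35}]'

```text
time_s: 8.75
position: [0.522, 0.044, 0.1033]
tcp_rot: [[0.992, 0.004, 0.126], [-0.126, -0.005, 0.992], [0.004, -1.0, -0.005]]
force: [-1.1, -10.5, 12.9]
opening: 0.4
```

Request:
drive_tool --commands '[{"dx": 0,"dy": 0,"dz": 0.05,"wx": 0,"wy": 0,"wz": 0,"grip": 35},{"dx": 0,"dy": 0,"dz": 0,"wx": 0,"wy": 0,"wz": 0,"grip": 35},{"dx": 0,"dy": 0,"dz": 0,"wx": 0,"wy": 0,"wz": 0,"grip": 35}]'

```text
time_s: 9.12
position: [0.522, 0.0442, 0.1033]
tcp_rot: [[0.992, 0.003, 0.126], [-0.126, -0.008, 0.992], [0.004, -1.0, -0.007]]
force: [-2.5, -17.2, 14.0]
opening: 0.403
```

The force rose to 17 N with no further travel, about where the bolt should be home (box y ≈ 4.5 mm). I'll check visually before releasing.

```bash
python3 - <<'E'
from h import *; from rig import bot,imaging; rel(bot.read_state())
p,d=imaging.capture("side")
cv2.imwrite("pics/c3.png",cv2.resize(p[180:300,230:350,::-1],(600,600),interpolation=2))
E
```

```text
t 9.12 box xy mm [2.4 4.5] tip above lid 26.3 xaxis yaw -7.23 ydown [ 0.003 -0.008 -1.   ] F [ -2.53 -17.23  14.02] op 35.0 q [ -7.  35. 104.  -1.  41.   1.]
to go in tool xz to (0,-50): [-0.06489482  0.00967311 -1.36326758]
```

View pics/c3.png

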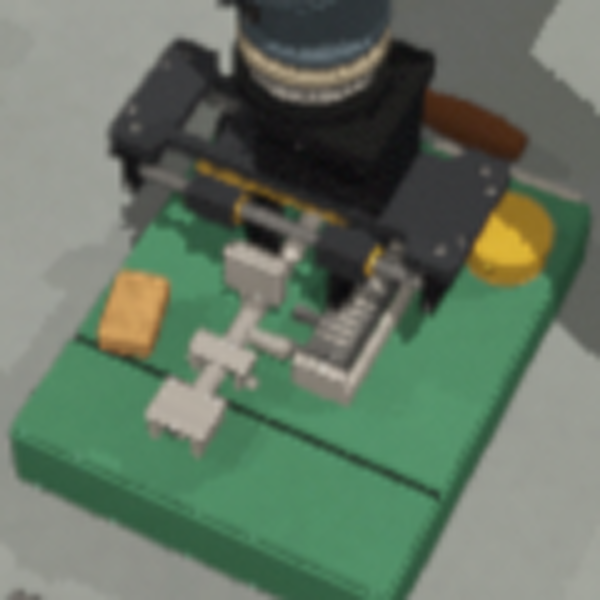

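Side crop: the handle is now at about (255,272). The lug at about (275,345) is past the catch's front tooth, and the bolt end reaches the keeper. I'll seat it gently once more, back off the handle slightly, then lift straight up.

Request:
drive_tool --commands '[{"dx": 0,"dy": 0,"dz": 0.05,"wx": 0,"wy": 0,"wz": 0,"grip": 35},{"dx": 0,"dy": 0,"dz": 0,"wx": 0,"wy": 0,"wz": 0,"grip": 35},{"dx": 0,"dy": 0,"dz": 0,"wx": 0,"wy": 0,"wz": 0,"grip": 35}]'

```text
time_s: 9.55
position: [0.5221, 0.0444, 0.1034]
tcp_rot: [[0.992, 0.002, 0.126], [-0.126, -0.01, 0.992], [0.004, -1.0, -0.01]]
force: [-4.5, -24.2, 12.9]
opening: 0.406
```

Request:
drive_tool --commands '[{"dx": 0,"dy": 0,"dz": -0.1,"wx": 0,"wy": 0,"wz": 0,"grip": 35},{"dx": 0,"dy": 0,"dz": -0.1,"wx": 0,"wy": 0,"wz": 0,"grip": 35},{"dx": 0,"dy": -0.1,"dz": 0,"wx": 0,"wy": 0,"wz": 0,"grip": 35},{"dx": 0,"dy": -0.2,"dz": 0,"wx": 0,"wy": 0,"wz": 0,"grip": 35},{"dx": 0,"dy": -0.5,"dz": 0,"wx": 0,"wy": 0,"wz": 0,"grip": 35},{"dx": 0,"dy": -1,"dz": 0,"wx": 0,"wy": 0,"wz": 0,"grip": 35},{"dx": 0,"dy": -1,"dz": 0,"wx": 0,"wy": 0,"wz": 0,"grip": 35},{"dx": 0,"dy": -1,"dz": 0,"wx": 0,"wy": 0,"wz": 0,"grip": 35}]'

```text
time_s: 10.55
position: [0.5184, 0.0429, 0.2542]
tcp_rot: [[0.992, -0.003, 0.129], [-0.129, -0.0, 0.992], [-0.003, -1.0, -0.001]]
force: [1.2, -0.4, -0.2]
opening: 0.405
```

Request:
drive_tool --commands '[{"dx": 0,"dy": 0,"dz": -1,"wx": 0,"wy": 0,"wz": 0,"grip": 35},{"dx": 0,"dy": 0,"dz": -1,"wx": 0,"wy": 0,"wz": 0,"grip": 35},{"dx": 0,"dy": 0,"dz": -1,"wx": 0,"wy": 0,"wz": 0,"grip": 35},{"dx": 0,"dy": 0,"dz": -1,"wx": 0,"wy": 0,"wz": 0,"grip": 35},{"dx": 0,"dy": 0,"dz": -1,"wx": 0,"wy": 0,"wz": 0,"grip": 35},{"dx": 0,"dy": 0,"dz": -1,"wx": 0,"wy": 0,"wz": 0,"grip": 35},{"dx": 0,"dy": 0,"dz": -1,"wx": 0,"wy": 0,"wz": 0,"grip": 35},{"dx": 0,"dy": 0,"dz": 0,"wx": 0,"wy": 0,"wz": 0,"grip": 35}]'

```text
time_s: 11.55
position: [0.4827, -0.237, 0.253]
tcp_rot: [[0.991, -0.002, 0.133], [-0.133, 0.0, 0.991], [-0.002, -1.0, 0.0]]
force: [0.4, 0.2, 0.3]
opening: 0.405
```

```bash
python3 - <<'E'
from h import *; from rig import bot,imaging; rel(bot.read_state())
ims=[]
for n,(x0,y0,x1,y1) in(("top",(200,150,340,290)),("side",(220,170,350,300))):
    p,d=imaging.capture(n); v=dict(p=p,d=d,K=imaging.get_calibration(n)["mtx"],T=imaging.get_calibration(n)["world_to_cam"])
    W=cloud(v); W0=cloud(load(n+"0.npz"))
    for t,M in(("before",W0),("now",W)):
        M=M[y0:y1,x0:x1].reshape(-1,3); L=(M[:,:2]-C)@RB*1000; h=M[:,2]*1000-55
        for nm,lo,hi,xx,yy in (("handle",42,62,(5,45),(-50,50)),("catch",22,38,(-34,-14),(-70,30)),("spool",42,60,(55,110),(-100,-40)),("tin",18,28,(-110,-45),(-140,-50)),("wax",12,24,(55,110),(0,100))):
            k=(h>lo)&(h<hi)&(L[:,0]>xx[0])&(L[:,0]<xx[1])&(L[:,1]>yy[0])&(L[:,1]<yy[1])
            if k.sum(): print(n,t,nm,k.sum(),L[k].mean(0).round(1),np.median(h[k]).round(1))
    ims.append(cv2.resize(p[y0:y1,x0:x1,::-1],(400,400),interpolation=2))
cv2.imwrite("pics/c4.png",np.hstack(ims))
E
```

```text
t 11.55 box xy mm [  -0.4 -279.4] tip above lid 176.0 xaxis yaw -7.63 ydown [-0.002  0.    -1.   ] F [0.39 0.21 0.34] op 35.3 q [-38.  23.  94.  -0.  63. -30.]
to go in tool xz to (0,-50): [-1.39199856e-02  1.56947153e-04  5.73383136e+00]
top before handle 26 [ 26.  -21.4] 55.7
top before catch 140 [-24.1 -21.7] 33.7
top before spool 52 [ 78.2 -69.8] 48.3
top before tin 140 [-74.7 -85.4] 22.8
top before wax 90 [82.7 51.6] 17.8
top now handle 29 [25.6 18.1] 54.9
top now catch 139 [-24.2 -21.5] 33.9
top now spool 47 [ 79.  -68.2] 48.0
top now tin 135 [-74.7 -85.7] 22.5
top now wax 95 [81.9 51.2] 17.5
side before handle 72 [ 22.5 -16.8] 54.1
side before catch 203 [-24.5 -18.9] 34.0
side before spool 71 [ 75.  -63.2] 48.0
side before tin 222 [-78.  -80.8] 22.7
side before wax 162 [78.7 55.7] 17.9
side now handle 75 [23. 23.] 53.6
side now catch 207 [-24.6 -19.5] 33.9
side now spool 69 [ 74.8 -63.2] 48.3
side now tin 223 [-77.6 -81.1] 23.0
side now wax 160 [78.4 55.7] 17.6
```

View pics/c4.png

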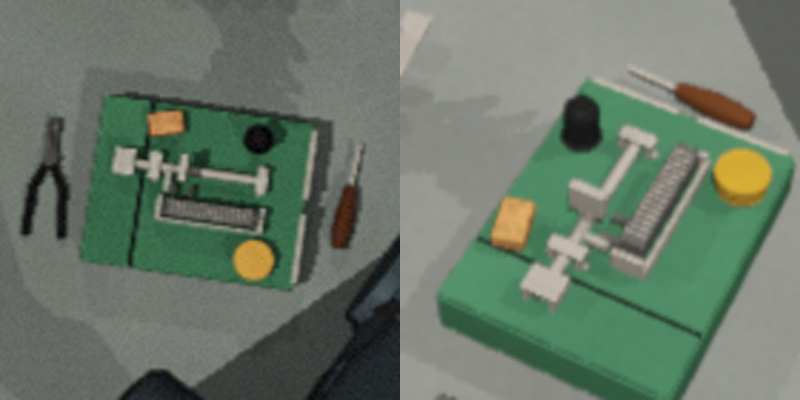

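The handle has moved 39.5–39.8 mm, so the bolt is home. The catch is back at 34 mm, which is fully up, and the bystanders haven't moved.

```bash
python3 -c "
from rig import workorder; print(workorder.hand_in())"
```

```text
the job is handed in; nothing more can be done
None
```

The box is locked and the job is handed in, after about 11.6 s of the 42 s allowed; `hand_in()` gave no verdict.

I pressed the catch to its stop with one fingertip (about 11–14 N). With the catch held down, I pushed the bolt home with the other fingertip until the force rose to about 24 N with no more travel. I then backed off the handle slightly, lifted straight up and moved clear.

**Last checks before hand-in:**
- **Bolt:** the handle had moved 39.5 mm (top view) and 39.8 mm (side view) of the 40 mm.
- **Catch:** its top was back at 34 mm above the lid, so it is fully up.
- **Bystanders:** spool, tin and wax measured within 2 mm of where they started. The awl and pliers look undisturbed in the final picture. I did not re-measure the mallet or glue, but the arm worked well away from them.
- **Touching:** the arm was well clear of the box, with about zero force on the tool.

**Disagreement:** the two cameras differed by 3–5 mm in absolute box position. I relied mainly on the top view, and contact with the catch and handle came where it predicted.

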